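Find the drop-station flap that rocks and push it open

TASK

Three of the four compartments in the blue drop station are full and block their white flaps from below; one is empty. Press the flaps gently with the fingertips on their round marks, one after another, until you find the one that rocks, then push that one over until it falls fully open and stays open, and leave the other flaps shut. Do not grasp or lift anything, do not force a flap that stands firm, and leave the bottles and the cup where they are.

Things in the scene. Friction and masses are not known exactly. Their poses are not given: they have to be found in the camera images.
- drop_station: Blue bench-top drop station, fixed to the table: a low box 120 mm deep (its x, to the far side), 288 mm long (its y, to the left), 78 mm high, origin under its centre. Its top is a row of four identical white flaps, flush with the rim, 100 mm in x by 60 mm in y, 5 mm thick, 68 mm between centres; left to right a, b, c, d. 5 to 10 N on a flap is ample; 45 N on a blocked one counts as forcing it.
- flap_a (a joint): Tilt of the leftmost flap (from the left), rad: 0 shut and flush, grows as its near edge goes down into the box, 1.2 fully open. All flaps hinge along the station's y, 2 mm to the far side of its centre and 22.5 mm below the flap's top; the far part stands up to 35 mm above the rim when open.
- flap_a_mark (a point): Centre of the round dark press mark (16 mm across, in a 22 mm grey ring) on the near half of the leftmost flap (from the left), 36 mm to the near side of its hinge; 78 mm above the table when shut, about 48 mm lower when fully open. Moves with the flap.
- flap_b (a joint): Tilt of the second flap (from the left), rad: 0 shut and flush, grows as its near edge goes down into the box, 1.2 fully open. A blocked flap, pressed on its mark, gives 1 mm freely, then springs back stiffly, at 4 N per mm or more (0.03 to 0.1 rad at 5 to 10 N) and soon stands firm.
- flap_b_mark (a point): Centre of the round dark press mark (16 mm across, in a 22 mm grey ring) on the near half of the second flap (from the left), 36 mm to the near side of its hinge; 78 mm above the table when shut, about 48 mm lower when fully open. Moves with the flap.
- flap_c (a joint): Tilt of the third flap (from the left), rad: 0 shut and flush, grows as its near edge goes down into the box, 1.2 fully open. The one that rocks goes down under less than 1 N, comes back if let go before about 0.4 rad, and beyond about 0.6 rad falls open by its own weight and stays; pushing its mark 20 mm down is enough.
- flap_c_mark (a point): Centre of the round dark press mark (16 mm across, in a 22 mm grey ring) on the near half of the third flap (from the left), 36 mm to the near side of its hinge; 78 mm above the table when shut, about 48 mm lower when fully open. Moves with the flap.
- flap_d (a joint): Tilt of the rightmost flap (from the left), rad: 0 shut and flush, grows as its near edge goes down into the box, 1.2 fully open. Which flap is free changes from start to start.
- flap_d_mark (a point): Centre of the round dark press mark (16 mm across, in a 22 mm grey ring) on the near half of the rightmost flap (from the left), 36 mm to the near side of its hinge; 78 mm above the table when shut, about 48 mm lower when fully open. Moves with the flap.
- stain_bottle: Brown bottle with a black cap and a purple band, 59 mm across, 125 mm tall, loose, standing beyond the left end of the station; origin under its base. Not to be disturbed.
- cup: Specimen cup with a yellow lid, 63 mm across, 65 mm tall, loose, standing in front of (near side) the station; origin under its base. Not to be disturbed.
- oil_bottle: Small brown bottle with a black cap, 28 mm across, 60 mm tall, loose, standing beyond the right end of the station; origin under its base. Not to be disturbed.

How it is judged:
On the way, in this order (a step that is already met when the one before it is completed fails the run):
1. a flap rocks under the press (value of joint any of flap_a, flap_b, flap_c, flap_d above 0.25 rad).
2. that flap is open and the others are shut (((value of joint flap_a above 0.9 rad and value of joint each of flap_b, flap_c, flap_d below 0.12 rad) or (value of joint flap_b above 0.9 rad and value of joint each of flap_a, flap_c, flap_d below 0.12 rad) or (value of joint flap_c above 0.9 rad and value of joint each of flap_a, flap_b, flap_d below 0.12 rad) or (value of joint flap_d above 0.9 rad and value of joint each of flap_a, flap_b, flap_c below 0.12 rad))), for 0.2 s.
At the end, for the whole second after the job is handed in: One flap stays open (over 0.9 rad, of 1.2), the other three are shut (under 0.12 rad), all at rest, and the bottles and the cup stand where they stood (((value of joint flap_a above 0.9 rad and value of joint each of flap_b, flap_c, flap_d below 0.12 rad) or (value of joint flap_b above 0.9 rad and value of joint each of flap_a, flap_c, flap_d below 0.12 rad) or (value of joint flap_c above 0.9 rad and value of joint each of flap_a, flap_b, flap_d below 0.12 rad) or (value of joint flap_d above 0.9 rad and value of joint each of flap_a, flap_b, flap_c below 0.12 rad)) and velocity of joint each of flap_a, flap_b, flap_c, flap_d below 0.2 rad/s and linear speed of each of stain_bottle, cup, oil_bottle below 0.02 m/s); the robot touches nothing.
It fails at once if the station is pressed with more than 45 N while all flaps are shut (a blocked flap is forced) ((contact force between drop_station and the fingers above 45 N or contact force between drop_station and the arm above 45 N) and value of joint each of flap_a, flap_b, flap_c, flap_d below 0.3 rad).
It fails at once if a bottle or the cup is moved more than 15 mm, lifted or tipped (distance of any of stain_bottle, cup, oil_bottle from where it was at the start of the episode above 0.015 m or angle between any of stain_bottle, cup, oil_bottle's own z axis and vertical above 0.2 rad).
It also fails if it takes over 48 s, if anything falls off the work surface, if the arm or the gripper's body presses on something with over 40 N, if the wrist force passes 120 N, or if a joint passes its speed limit or range.

ROBOT

A 6-joint arm with a two-finger parallel gripper is mounted at the origin on a cart in front of the work surface, level with it; the furniture and walls round the work are solid. World frame = base frame: x ahead of the robot, y to its left, z up, the work surface at z = 0. Lengths are in m, angles in rad, forces in N, time in s.
With the tool pointing down it reaches from about 0.275 to 0.875 m from the base axis. Payload 12.5 kg.
Tool frame: the origin (TCP) lies at the very end of the fingers, on their centre line; the grasp point (between the pads) lies 19 mm behind it; z points along the fingers, y is the line along which they close (so a half turn about z gives the same grasp; the last joint's range is limited). The gripper opens to 85 mm and grips with 20 to 120 N. Pads are 22 mm wide; open, the fingers measure 114 mm over their backs; the gripper's body (76 mm by 85 mm) begins 54 mm behind the grasp point. The pads swing forward as they close: fully open they stand 13 mm farther back than shut.
Start: joints at [-1.194, 0.351, 1.652, -0, 1.139, -0.085], TCP at [0.245, -0.492, 0.231] pointing down, gripper open.
Joint ranges: [-2.75, 2.75], [-0.79, 2.1], [0.01, 2.65], [-1.57, 4.71], [0.07, 3.14], [-2.87, 2.87]. Speed limits (rad/s): [2.22, 2.22, 2.79, 3.14, 3.14, 3.14].

INTERFACE

Orientations are given as a 3x3 rotation matrix whose columns are the frame's x, y, z axes.
In Python, from bench import manip gives the robot as it stands. Calls block until the motion is done:
- manip.move_ptp(position, orientation): joint-space move of the TCP to a pose.
- manip.move_l(position, attitude=None, max_speed=0.15): straight line of the TCP; attitude=None keeps the orientation; max_speed is the mean speed in m/s.
- manip.move_j(angles): joint-space move.
- manip.set_gripper(opening, effort=None): opening from 0.0 (shut) to 1.0 (fully open); effort is the grip in N (None keeps the last); returns when the fingers have stopped.
- manip.dwell(seconds).
- manip.inverse_kinematics(position, orientation): joint angles nearest the present ones, or None.
- manip.grab_frame(name): name is "side" or "top"; returns (picture, depth): 384x512x3 uint8, red, green, blue; 384x512 float32, m along the optical axis (not along the pixel's ray), 0 where there is no reading.
- manip.get_calibration(name): a dict with "camera_matrix" (3x3 intrinsics, pixels), "R" (3x3) and "t" (3): a world point X has camera coordinates R X + t. Camera axes: x right, y down, z forward; pixel columns grow to the right and rows downward; lengths in m; the calibration is good to about 2 mm. A picture is of the moment at which its call begins. get_calibration takes no time and is no camera call.
A pose or a line that the arm cannot do raises manip.Unreachable and nothing moves.
- manip.sign_off(): hands the job in; it is judged then, once.
Trained networks look in the newest picture that a camera, given by its name, has taken for a name from the list of things; names that differ only in an ending like _2 or _b are one class to them, and where a whole thing is asked for, a point or a joint stands for the part that bears it (a point fixed in the world has none). Each returns a list of dicts, best first, with "confidence" (0 to 1); they miss things now and then, are a little off and sometimes report something else, mostly with a low value. They report only what shows in the picture. A call takes as long as a camera call.
- manip.look_for(camera, name): "at" ([x, y, z] in m, in world coordinates, good to about 4 mm: the middle of the surface that is visible of it).
Readings, each from a call of its own:
- manip.current_time(): time.
- manip.current_qpos(): joint angles.
- manip.current_joint_vel(): joint speeds.
- manip.current_joint_torque(): joint torques, N m.
- manip.current_ee_pos(): TCP position.
- manip.current_tcp_rot(): TCP orientation.
- manip.current_force(): force on the tool from outside, world axes, zero at the start.
- manip.current_ft_torque(): the same for the moment, N m.
- manip.current_grip_width(): opening from 0.0 (shut) to 1.0 (fully open).
- manip.current_grip_force(): force on a finger pad.
Only numpy, scipy, OpenCV 4.12 (cv2) and the standard library are available. Lean on these libraries where they do the work, as an engineer would, in place of code of your own. Each camera call takes 0.05 s, during which the arm holds its last target. There are 200 camera calls.

## Working session

There is one attempt and no reset: what is moved stays moved. The work goes in short steps, each a Python script; the robot and the scene stay as the last script left them, time stands still between calls to the robot, and variables do not carry over. Pictures are saved under pics/ and viewed, at most 10 in all, crops included, and the job is handed in when it is done.

```bash
mkdir -p pics; python3 - <<'E'
from bench import manip
import cv2,numpy as np
for c in ("top","side"):
    p,d=manip.grab_frame(c); cv2.imwrite(f"pics/{c}0.png",p[:,:,::-1])
    K=manip.get_calibration(c); print(c,-K["R"].T@K["t"],K["R"][2])
    for n in ("flap_a_mark","drop_station","stain_bottle","cup","oil_bottle"):
        for r in manip.look_for(c,n)[:5]:
            X=np.array(r["at"]); q=K["camera_matrix"]@(K["R"]@X+K["t"]); print(n,np.round(X,3),round(r["confidence"],2),np.round(q[:2]/q[2]))
print(manip.current_time(),manip.current_tcp_rot(),manip.current_force())
E
```

```text
top [0.33536163 0.30981575 1.03448943] [ 0.11256964  0.0120011  -0.99357136]
flap_a_mark [0.449 0.407 0.078] 0.68 [215. 194.]
drop_station [0.481 0.311 0.075] 0.61 [262. 179.]
drop_station [0.567 0.146 0.042] 0.22 [338. 143.]
stain_bottle [0.428 0.503 0.093] 0.96 [167. 203.]
stain_bottle [0.483 0.313 0.077] 0.47 [261. 178.]
oil_bottle [0.494 0.277 0.081] 0.64 [278. 172.]
oil_bottle [0.566 0.146 0.041] 0.58 [338. 143.]
side [ 0.64053084 -0.12349065  0.82537251] [-0.19480944  0.49404255 -0.84733184]
flap_a_mark [0.448 0.406 0.078] 0.76 [263. 138.]
flap_a_mark [0.57  0.138 0.044] 0.6 [272. 287.]
drop_station [0.488 0.264 0.078] 0.97 [254. 203.]
stain_bottle [0.443 0.495 0.083] 0.64 [275. 105.]
cup [0.336 0.298 0.061] 0.77 [189. 168.]
oil_bottle [0.571 0.14  0.044] 0.73 [273. 286.]
0.6 [[ 8.95250441e-01  4.45563293e-01 -1.36094238e-05]
 [ 4.45563293e-01 -8.95250441e-01  5.20818240e-06]
 [-9.86326779e-06 -1.07264873e-05 -1.00000000e+00]] [-0.13461746  0.33948764 -0.15143671]
```

```bash
python3 - <<'E'
import cv2,numpy as np
a=cv2.imread("pics/top0.png")[100:270,130:390];b=cv2.imread("pics/side0.png")[70:330,130:390]
a=cv2.resize(a,(390,255));b=cv2.resize(b,(390,390))
o=np.zeros((390,790,3),np.uint8);o[:255,:390]=a;o[:,400:]=b;cv2.imwrite("pics/both.png",o)
E
```

```text
(no output)
```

View pics/both.png

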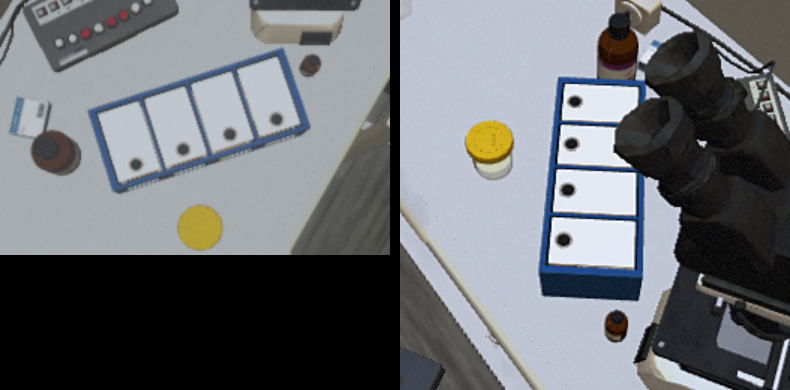

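The four flap marks show as dark dots, in the top picture at about (221,209), (252,199), (283,189) and (314,180). The networks' "flap" hits sit at the flap centre. A tall microscope stands beyond the right half of the station. Next I measure the marks in both views and the obstacle heights from depth.

```bash
cat > h.py <<'E'
import cv2,numpy as np
from bench import manip
def cloud(c,d):
    K=manip.get_calibration(c);v,u=np.nonzero(d>0);P=np.linalg.inv(K["camera_matrix"])@np.c_[u,v,np.ones(len(u))].T*d[v,u]
    return (K["R"].T@(P-K["t"][:,None])).T
def plane(c,uv,z):
    K=manip.get_calibration(c);r=K["R"].T@np.linalg.inv(K["camera_matrix"])@np.array([*uv,1.]);o=-K["R"].T@K["t"]
    return o+r*(z-o[2])/r[2]
E
python3 - <<'E'
from h import *
seeds={"top":[(221,209),(252,199),(283,189),(314,180)],"side":[(247,137.5),(244.5,166),(242.5,196.5),(240,230)]}
M={};C=[]
for c in seeds:
    p,d=manip.grab_frame(c);g=cv2.cvtColor(p,cv2.COLOR_RGB2GRAY).astype(float);L=[]
    pts=cloud(c,d);C.append(pts)
    for u,v in seeds[c]:
        V,U=np.mgrid[int(v)-6:int(v)+7,int(u)-6:int(u)+7];w=np.clip(120-g[V,U],0,None)*(np.hypot(V-v,U-u)<5.5)
        uv=((w*U).sum()/w.sum(),(w*V).sum()/w.sum());X=plane(c,uv,.078)
        n=pts[np.hypot(*(pts[:,:2]-X[:2]).T)<.012];L.append(X);print(c,np.round(uv,1),np.round(X,4),"depth z",np.round(np.median(n[:,2]),4) if len(n) else None)
    M[c]=np.array(L);print("spacing",np.linalg.norm(np.diff(L,axis=0),axis=1))
print("diff",np.round(M["top"]-M["side"],4));m=(M["top"]+M["side"])/2
np.save("marks.npy",m)
ey=m[0]-m[3];ey/=np.linalg.norm(ey);ex=np.array([ey[1],-ey[0],0]);print("ey",ey,"ex",ex,"yaw",np.arctan2(ex[1],ex[0]))
c0=m.mean(0)
P=np.vstack(C);lx=(P-c0)@ex;ly=(P-c0)@ey
print("height map rows lx(-.15..), cols ly .2..-.3 (cm)")
for a in np.arange(-.15,.30,.04):
    print(f"{a:.2f}",[int(100*max(P[(abs(lx-a)<.02)&(abs(ly-b)<.02),2],default=-.01)) for b in np.arange(.2,-.32,-.04)])
E
```

```text
top [220.3 209.3] [0.4173 0.3963 0.078 ] depth z 0.0783
top [251.7 199.2] [0.4387 0.3317 0.078 ] depth z 0.0786
top [282.9 189.2] [0.4601 0.2672 0.078 ] depth z 0.078
top [314.  179.2] [0.4816 0.2028 0.078 ] depth z 0.0782
spacing [0.06810371 0.06787822 0.06793879]
side [246.2 137.2] [0.417 0.397 0.078] depth z 0.0798
side [243.8 165.4] [0.4382 0.3325 0.078 ] depth z 0.0795
side [241.5 196.2] [0.4601 0.2678 0.078 ] depth z 0.0795
side [238.7 229.6] [0.4815 0.203  0.078 ] depth z 0.0794
spacing [0.06790884 0.06827807 0.06825012]
diff [[ 0.0003 -0.0007 -0.    ]
 [ 0.0005 -0.0009  0.    ]
 [-0.     -0.0006  0.    ]
 [ 0.     -0.0003  0.    ]]
ey [-3.15391686e-01  9.48961582e-01  2.71876104e-16] ex [0.94896158 0.31539169 0.        ] yaw 0.3208693776120566
height map rows lx(-.15..), cols ly .2..-.3 (cm)
-0.15 [0, 0, 0, 6, 6, 0, 0, 0, 0, -1, -1, -1, -84]
-0.11 [0, 0, 0, 6, 6, 6, 0, 0, 0, 0, 0, -1, -1]
-0.07 [0, 0, 0, 6, 6, 0, 0, 0, 0, 0, 0, 0, 1]
-0.03 [0, 8, 8, 8, 8, 8, 8, 8, 8, 8, 0, 0, 1]
0.01 [9, 8, 8, 8, 8, 8, 8, 8, 8, 8, 0, 0, 0]
0.05 [13, 9, 8, 8, 8, 8, 8, 8, 8, 45, 46, 46, 0]
0.09 [9, 8, 8, 8, 8, 8, 8, 8, 46, 47, 47, 46, 0]
0.13 [2, 0, 0, 0, 0, 0, 0, 0, 46, 47, 43, 43, 13]
0.17 [3, 3, 3, 2, 0, 0, 0, 0, 40, 40, 40, 39, 31]
0.21 [3, 4, 4, 15, 15, 16, 16, 18, 21, 37, 37, 37, 35]
0.25 [8, 11, 14, 15, 4, 4, 3, 0, 13, 36, 36, 35, 35]
0.29 [43, 5, 5, 5, 5, 5, 3, 0, 0, 13, 33, 32, 28]
```

```bash
cat >> h.py <<'E'
ex=np.array([.94896,.31539,0]);ey=np.array([-.31539,.94896,0])
R=np.c_[ex,-ey,[0,0,-1.]]
def press(i,R=R,off=0.002,log=True):
    m=np.load("marks.npy")[i]+ex*off
    manip.move_l(m+[0,0,.03]); manip.move_l(m+[0,0,.005]); manip.dwell(.2); f0=manip.current_force()[2]
    for k in range(4,-9,-1):
        manip.move_l(m+[0,0,k*.001],max_speed=.02); f=manip.current_force()[2]-f0
        if log: print(i,k,round(f,2),end="; ")
        if f>4: break
    free=f<2.5 and k==-8
    if free:
        for k in range(-11,-31,-3): 
            manip.move_l(m+[0,0,k*.001],max_speed=.05); f=manip.current_force()[2]-f0; print(k,round(f,2),end="; ")
            if f>12: break
    manip.move_l(m+[0,0,.03]); print("\n",i,"free" if free else "blocked",manip.current_time()); return free
E
python3 - <<'E'
from h import *
m=np.load("marks.npy")
manip.set_gripper(0.0)
for p in ((.38,-.1,.25),(.36,.15,.25)): manip.move_ptp(p,R)
manip.move_ptp(m[2]+[0,0,.06],R); print(manip.current_ee_pos(),m[2],manip.current_force(),manip.current_qpos(),manip.current_time())
press(2)
E
```

```text
[0.46029755 0.2664793  0.13855047] [0.46011939 0.26752705 0.078     ] [-0.23139977  0.71093716  0.12139113] [ 4.37316275e-01  4.35683008e-01  1.78411259e+00 -1.85743279e-04
  9.21837198e-01  1.68824935e+00] 4.7667
2 4 0.93; 2 3 0.16; 2 2 0.08; 2 1 -0.22; 2 0 0.81; 2 -1 1.5; 2 -2 2.27; 2 -3 1.49; 2 -4 0.8; 2 -5 1.83; 2 -6 2.59; 2 -7 4.12; 
 2 blocked 9.0333
```

Flap c's reading is ambiguous, because the force rose slowly over 7 mm. I'll log the actual tip height with the arm settled and compare it with flap b.

```bash
python3 - <<'E'
from h import *
for i in (2,1):
    m=np.load("marks.npy")[i]+ex*.002
    manip.move_l(m+[0,0,.03]); manip.move_l(m+[0,0,.004]); manip.dwell(.2); f0=manip.current_force()[2]
    for k in (1,-1,-3,-5,-7):
        manip.move_l(m+[0,0,k*.001],max_speed=.04);manip.dwell(.15)
        f=np.mean([manip.current_force()[2] for _ in range(3)])-f0
        print(i,k,round(f,2),np.round((manip.current_ee_pos()[2]-.078)*1000,2))
        if f>6: break
    manip.move_l(m+[0,0,.03])
print(manip.current_time())
E
```

```text
2 1 -0.39 1.07
2 -1 0.9 -0.97
2 -3 1.51 -3.0
2 -5 1.0 -5.01
2 -7 3.45 -6.99
1 1 -0.71 1.04
1 -1 3.98 -0.78
1 -3 20.08 -1.88
14.9
```

Flap b is firm: 20 N at under 2 mm. Flap c gave 7 mm for about 3 N, so it isn't blocked. I'll go on with c in small steps with a force guard, and take a picture while it is down.

```bash
python3 - <<'E'
from h import *
m=np.load("marks.npy")[2]+ex*.002
manip.move_l(m+[0,0,.03]); manip.move_l(m+[0,0,.004]); manip.dwell(.2); f0=manip.current_force()
for k in (-3,-6,-8,-10,-12):
    manip.move_l(m+[0,0,k*.001],max_speed=.04);manip.dwell(.15)
    f=np.mean([manip.current_force() for _ in range(3)],0)-f0
    print(k,np.round(f,2),np.round((manip.current_ee_pos()[2]-.078)*1000,2))
    if f[2]>8: break
a=manip.grab_frame("side")[0][110:270,190:350];b=manip.grab_frame("top")[0][130:240,200:360]
o=np.zeros((400,800,3),np.uint8);o[:,:400]=cv2.resize(a,(400,400));o[:275,400:]=cv2.resize(b,(400,275));cv2.imwrite("pics/press.png",o[:,:,::-1]);print(manip.current_time())
E
```

```text
-3 [ 0.29 -0.   -0.2 ] -2.93
-6 [-1.96  0.14  0.25] -6.02
-8 [-2.39  1.49  0.67] -7.95
-10 [-5.47 -1.35  2.3 ] -10.32
-12 [-8.83 -2.52  2.43] -12.6
18.2
```

View pics/press.png

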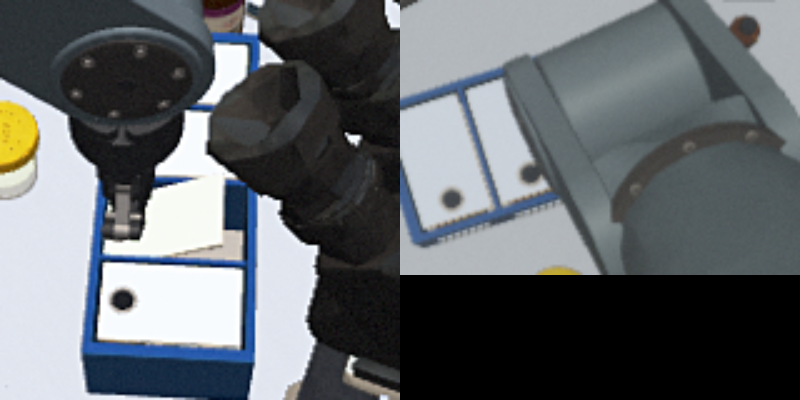

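The side view shows flap c tilted well down: its far edge is up at about (220,185) and the compartment is open behind it. Flap d is shut. The x force is growing, so I check the deviation, then retreat and look.

```bash
python3 - <<'E'
from h import *
m=np.load("marks.npy")[2]+ex*.002
print(np.round((manip.current_ee_pos()-m)*1000,2),np.round(manip.current_force(),1),np.round(manip.current_ft_torque(),2))
manip.move_l(m+[0,0,.0]);manip.move_l(m+[0,0,.07]);manip.dwell(.5)
print(np.round((manip.current_ee_pos()-m)*1000,2),np.round(manip.current_force(),1))
a=manip.grab_frame("side")[0][110:270,190:350];cv2.imwrite("pics/after.png",cv2.resize(a,(400,400))[:,:,::-1]);print(manip.current_time())
E
```

```text
[ -1.68  -0.57 -12.6 ] [-8.2 -3.   2.8] [-0.47  1.51 -0.01]
[-7.000e-02 -2.000e-02  6.981e+01] [ 0.   1.4 -0.3]
19.6167
```

View pics/after.png

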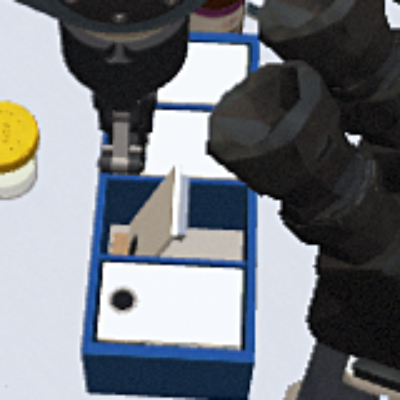

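Flap c now stands steeply open, with its far edge at about (178,170) above the open compartment. I back off and check its height and the objects.

```bash
python3 - <<'E'
from h import *
m=np.load("marks.npy")
manip.move_l(m[2]-ex*.06+[0,0,.13]);manip.move_ptp((.36,.0,.25),R);manip.dwell(.3)
P=[]
for c in ("top","side"):
    p,d=manip.grab_frame(c);P.append(cloud(c,d));cv2.imwrite(f"pics/{c}9.png",p[:,:,::-1])
    for n in ("stain_bottle","cup","oil_bottle"): print(c,n,[np.round(r["at"],3) for r in manip.look_for(c,n)[:1]])
P=np.vstack(P);l=P-m[2]
for i in range(4):
    l=P-m[i];s=(abs(l@ey)<.022)&(abs(l@ex-.034)<.045)&(P[:,2]<.13);q=P[s];t=q[q[:,2].argmax()];print(i,"z range",np.round(np.percentile(q[:,2],[2,50,99.5]),3),"top at lx from hinge",round((t-m[i])@ex-.036,3))
print(manip.current_time())
a=cv2.imread("pics/top9.png")[100:270,130:390];cv2.imwrite("pics/top9c.png",cv2.resize(a,None,fx=2,fy=2))
E
```

```text
top stain_bottle [array([0.432, 0.506, 0.092])]
top cup [array([0.331, 0.305, 0.064])]
top oil_bottle [array([0.567, 0.149, 0.045])]
side stain_bottle [array([0.441, 0.492, 0.087])]
side cup [array([0.334, 0.295, 0.06 ])]
side oil_bottle [array([0.57 , 0.138, 0.041])]
0 z range [0.075 0.079 0.082] top at lx from hinge 0.025
1 z range [0.075 0.079 0.082] top at lx from hinge 0.031
2 z range [0.006 0.052 0.11 ] top at lx from hinge -0.002
3 z range [0.074 0.079 0.082] top at lx from hinge -0.018
22.0417
```

View pics/top9c.png

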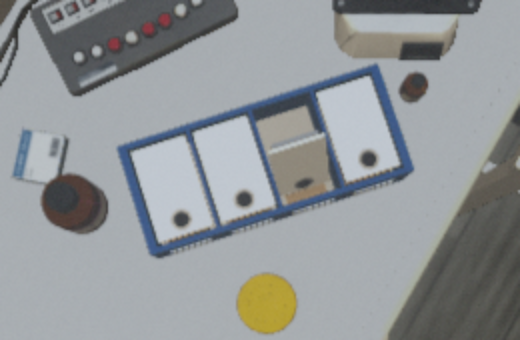

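The top view shows flap c (around (298,150)) fully open: its far edge is 32 mm above the rim over the hinge, as expected at 1.2 rad. Flaps a, b and d lie flush, and the bottles and cup haven't moved.

```bash
python3 -c "
from bench import manip
print(manip.sign_off())"
```

```text
the job is handed in; nothing more can be done
None
```

Flap c (third from the left) was the one that rocked; it now stands fully open with the other three shut and the bottles and cup undisturbed, and I handed the job in at about 22 s (flap b stood firm; I did not need to press a or d).

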